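# Roll-test two hand rollers and set the wobbly one aside

### The job

One of the two hand rollers in the rack is bored off centre. Take each in turn by its handle, press it lightly on the steel plate (about 7 N, never over 14 N) and roll it slowly once along the plate's length, one way, over at least 140 mm without letting it lift, feeling whether it rocks. Hang the true one back in the rack and the one that rocks in the single reject pocket, let go, keep them upright, and leave the clear cup and the tape roll where they are.

Things in the scene. Friction and masses are not known exactly. Their poses are not given: they have to be found in the camera images.
- roller_a: Hand roller A (0.34 kg), upright in a rack pocket, hung by its guard. Square black handle 22 x 22 mm, 6 to 66 mm above the origin; flat guard 68 (x) x 56 (y) x 6 mm; below, in a steel fork, a steel roller 30 mm in diameter, 40 mm long, axle along y, so it rolls along x. Origin: centre of the guard's underside, z up; axle 36 mm below, roller's bottom 51 mm below (+-2 if off centre).
- roller_b: Hand roller B (0.34 kg), upright in a rack pocket, hung by its guard. Square black handle 22 x 22 mm, 6 to 66 mm above the origin; flat guard 68 (x) x 56 (y) x 6 mm; below, in a steel fork, a steel roller 30 mm in diameter, 40 mm long, axle along y, so it rolls along x. Origin: centre of the guard's underside, z up; axle 36 mm below, roller's bottom 51 mm below (+-2 if off centre).
- wheel_a (a joint): Turn of roller A in its fork, rad, unlimited; grows when rolled towards the tool's own +x; starts at -1.2 to 1.2. The fork springs up towards the guard, 4 N per mm, at most 8 mm, unloaded at rest; the roller turns with slight friction (0.012 N m).
- wheel_b (a joint): Turn of roller B in its fork; all as for A. One of A and B (not told which) is bored 2 mm off centre: its axle rises and falls 4 mm in each turn, which is 16 N if the hand stays at one height. The other runs true. They look alike.
- axle_a (a point): Middle of roller A's axle, to 0.1 mm, on the fork: axes as the tool, 36 mm under its origin when unloaded, less when the spring is pressed in.
- axle_b (a point): Middle of roller B's axle, to 0.1 mm, in the same way.
- plate: Flat bare steel plate, 260 mm along its x, 110 mm along its y, fixed. Origin under its centre; the top face is 25 mm above the origin (the plate may be sunk a few mm into the table, so its top is 19 to 25 mm above the table).
- rack: White plastic rack with two open-topped pockets 110 mm apart in a row along its x, fixed, base 210 x 90 mm. Origin: centre of its underside.
- rack_slot0 (a point): Rack pocket at the rack's -x end. Point: centre of its mouth, 62 mm above the table, axes as the rack. Inside 50 mm (x) by 60 mm (y); a seated tool's guard rests on the rim, its origin within 9 mm of this point and level with it.
- rack_slot1 (a point): Rack pocket at the rack's +x end. Point: centre of its mouth, 62 mm above the table, axes as the rack. Inside 50 mm (x) by 60 mm (y); a seated tool's guard rests on the rim, its origin within 9 mm of this point and level with it.
- reject: Shallow white tray 150 x 170 x 20 mm with one pocket like the rack's standing in its middle, fixed: the reject place. Origin: centre of its underside.
- reject_slot (a point): The reject pocket. Point: centre of its mouth, 62 mm above the table, axes as the tray. Inside 50 mm (x) by 60 mm (y); a seated tool's guard rests on the rim, its origin within 9 mm of this point and level with it.
- cup: Clear plastic cup, 64 mm wide, 75 mm high, loose, not to be disturbed. Origin: centre of its underside.
- tape: Blue tape roll lying flat, 90 mm wide, 19 mm high, loose, not to be disturbed. Origin: centre of its underside.
Mind the look-alikes: they are no part of the job. Leave any turquoise look-alike of the roller_a alone.

How it is judged:
By the outcome, as a careful person would: the job done as asked, in the order asked, and still so for the second after the job is handed in, with the robot touching nothing.
It also fails if it takes over 72 s, if anything falls off the work surface, if the arm or the gripper's body presses on something with over 40 N, if the wrist force passes 120 N, or if a joint passes its speed limit or range.

### The arm

A 6-joint arm with a two-finger parallel gripper is mounted at the origin on the work surface. World frame = base frame: x ahead of the robot, y to its left, z up, the work surface at z = 0. Lengths are in m, angles in rad, forces in N, time in s.
With the tool pointing down it reaches from about 0.325 to 0.9 m from the base axis. Payload 3.5 kg.
Tool frame: the origin (TCP) lies midway between the tips of the shut fingers; the grasp point (between the pads) lies 19 mm behind it; z points along the fingers, y is the line along which they close (so a half turn about z gives the same grasp; the last joint's range is limited). The gripper opens to 85 mm and grips with 20 to 120 N. Pads are 22 mm wide; open, the fingers measure 114 mm over their backs; the gripper's body (76 mm by 85 mm) begins 54 mm behind the grasp point. The pads swing forward as they close: fully open they stand 13 mm farther back than shut.
Start: joints at [1.132, 0.276, -0.026, 1.268, 0, 1.467], TCP at [0.206, 0.59, 0.231] pointing down, gripper open.
Joint ranges: [-3.12, 3.12], [-0.85, 1.88], [-1.08, 1.24], [-1.95, 2.15], [-1.57, 1.53], [-3.14, 3.14]. Speed limits (rad/s): [2.57, 2.57, 3.14, 3.14, 3.14, 3.14].

### API

Orientations are given as a 3x3 rotation matrix whose columns are the frame's x, y, z axes.
In Python, from rig import env gives the robot as it stands. The module is installed in compiled form; this text tells all that it offers.
- The arm moves only by the tool apply_moves, never from a script. Its argument "deltas" is text: rows parted by semicolons, each of 7 numbers parted by spaces: the shift along the tool's x, y, z in mm, then the turn, a rotation vector about the tool's x, y, z in rad, then the closure, from 0 (fully open) to 1 (shut). In form: x y z wx wy wz fingers; .... A call has 1 to 8 rows; each row is the pose to reach, as a shift and turn from the pose commanded when the call began, along the tool's axes at that moment; what a row does not reach only later rows make up. A row lasts 1/8 s, in which the tool goes at most 62.5 mm and 10.7 degrees, less where a joint would pass 70% of its speed; a pose out of reach is approached as far as the arm can. A call with a gripper value outside its range is refused whole. The fingers move at their own pace and stop on an object; "grip_force" is the grip in N (left out, the last holds). Time passes only in rows, so rows that repeat a pose let the fingers close. It gives the time, the measured TCP pose, the force, the opening and the grip force at its end, in the units of the state.
- env.sense(): the state, without advancing time (a new reading comes with each control period).
- env.get_image(name): name is "scene" or "top"; returns a dict with "frame" (480x640x3 uint8, red, green, blue), "K" (3x3 intrinsics, pixels), "origin" and "attitude" of the camera in the world. Camera axes: x right, y up, looking along -z (the intrinsics and any distortion apply to the point x, -y, -z); pixel columns grow to the right and rows downward; lengths in m; the calibration is good to about 2 mm. A picture is of the moment at which its call begins. There is no depth.
- env.job_done(): hands the job in; it is judged then, once.
Trained networks look in a picture, given as the dict that the camera call returned (one of the last four; its "shot" number tells which), for a name from the list of things; names that differ only in an ending like _2 or _b are one class to them, and where a whole thing is asked for, a point or a joint stands for the part that bears it (a point fixed in the world has none). Each returns a list of dicts, best first, with "confidence" (0 to 1); they miss things now and then, are a little off and sometimes report something else, mostly with a low value. They report only what shows in the picture. A call takes as long as a camera call. They do not tell look-alikes from the thing itself.
- env.recognise(picture, target): "point" ([column, row] as shares, 0 to 1, of the picture: columns of its width, rows of its height, amid what is visible of it).
- env.pinpoint(picture, target): "point" ([column, row] as shares, 0 to 1, of the picture: columns of its width, rows of its height: a listed point, or the origin of a listed thing).
The state is a dict: "time_s": time; "joints": joint angles; "qvel": joint speeds; "joint_efforts": joint torques, N m; "tcp_pos": TCP position; "tcp_rot": TCP orientation; "wrist_force": force on the tool from outside, world axes, zero at the start; "torque": the same for the moment, N m; "finger_gap": finger opening in m; "grip_force": force on a finger pad.
Only numpy, scipy, OpenCV 4.12 (cv2) and the standard library are available. Lean on these libraries where they do the work, as an engineer would, in place of code of your own. Each camera call takes 0.05 s, during which the arm holds its last target. There are 200 camera calls.

## Working session

There is one attempt and no reset: what is moved stays moved. The work goes in short steps, Python scripts to look and compute and a tool call to move; the robot and the scene stay as the last step left them, time stands still between calls to the robot, and variables do not carry over. Pictures are saved under pics/ and viewed, at most 10 in all, crops included, and the job is handed in when it is done.

Besides the shell and the picture viewer there is one more tool, called as name(argument=value, ...) on one line, values as JSON. apply_moves: Moves the arm, as the interface text tells. Its arguments: {"type":"object","properties":{"deltas":{"type":"string"},"grip_force":{"type":"number"}},"required":["deltas"]}

```bash
mkdir -p pics
cat > h.py <<'E'
import numpy as np, cv2
from rig import env
def proj(p,P):
    P=np.atleast_2d(P); c=(P-np.array(p["origin"]))@np.array(p["attitude"])
    c=c*[1,-1,-1]; u=c@np.array(p["K"]).T; return u[:,:2]/u[:,2:]
def ray(p,uv):
    d=np.linalg.inv(np.array(p["K"]))@[uv[0],uv[1],1]; return np.array(p["attitude"])@(d*[1,-1,-1])
def onz(p,uv,z):
    d=ray(p,uv);o=np.array(p["origin"]);return o+d*(z-o[2])/d[2]
def save(p,n): cv2.imwrite(f"pics/{n}.png",p["frame"][:,:,::-1])
E
python3 - <<'E'
from h import *
np.set_printoptions(precision=4,suppress=True)
s=env.sense();print(s["time_s"],s["tcp_pos"],s["tcp_rot"],s["wrist_force"])
Z=dict(roller_a=.062,plate=-.003,rack=0,rack_slot0=.062,rack_slot1=.062,reject=0,reject_slot=.062,cup=0,tape=0,axle_a=.026)
for n in("scene","top"):
    p=env.get_image(n);save(p,n+"0");print(n,list(p.keys()),p["origin"],p["K"])
    for t,z in Z.items():
        for d in env.pinpoint(p,t)[:4]:
            uv=np.array(d["point"])*[640,480];print(t,uv.round(1),round(d["confidence"],2),onz(p,uv,z))
E
```

```text
0.0 [0.2056 0.5894 0.2302] [[-0.9441  0.3295 -0.0009]
 [ 0.3295  0.9441 -0.002 ]
 [ 0.0002 -0.0022 -1.    ]] [-0.691   0.7319 -0.3742]
scene ['frame', 'K', 'origin', 'attitude', 'shot'] [ 1.4215 -0.0757  0.6704] [[460.9583   0.     324.0702]
 [  0.     460.9583 244.5505]
 [  0.       0.       1.    ]]
roller_a [204.8 226.4] 0.87 [ 0.4803 -0.2899  0.062 ]
roller_a [182.2 298.2] 0.78 [ 0.7318 -0.3045  0.062 ]
roller_a [192.2 255.8] 0.61 [ 0.595 -0.304  0.062]
plate [340.2 262.4] 0.7 [ 0.5757  0.0249 -0.003 ]
plate [201.3 260. ] 0.66 [ 0.5264 -0.3042 -0.003 ]
rack [255.4 318.8] 0.72 [ 0.742  -0.1687  0.    ]
rack [203.6 259.6] 0.63 [ 0.5293 -0.2979  0.    ]
rack_slot0 [206.5 224.4] 0.93 [ 0.472  -0.2867  0.062 ]
rack_slot0 [189.5 256.2] 0.85 [ 0.5957 -0.3097  0.062 ]
rack_slot1 [206.5 224.4] 0.93 [ 0.472  -0.2867  0.062 ]
rack_slot1 [189.5 256.2] 0.85 [ 0.5957 -0.3097  0.062 ]
reject [432.8 246.7] 0.76 [0.5455 0.2552 0.    ]
reject_slot [439.5 227.2] 0.67 [0.5534 0.2615 0.062 ]
cup [431.4 303.6] 0.85 [0.7396 0.1964 0.    ]
tape [254.8 319.4] 0.92 [ 0.7435 -0.1699  0.    ]
axle_a [187.3 
[... 397 characters left out ...]
0.2967  0.    ]
rack_slot0 [452.8 248.4] 0.86 [ 0.5858 -0.327   0.062 ]
rack_slot0 [437.2 296.5] 0.72 [ 0.4795 -0.2843  0.062 ]
rack_slot0 [223.9 193.9] 0.69 [0.7283 0.1855 0.062 ]
rack_slot1 [452.8 248.4] 0.86 [ 0.5858 -0.327   0.062 ]
rack_slot1 [437.2 296.5] 0.72 [ 0.4795 -0.2843  0.062 ]
rack_slot1 [223.9 193.9] 0.69 [0.7283 0.1855 0.062 ]
reject [194.7 274.1] 0.81 [0.5547 0.2634 0.    ]
reject [437.8 296.3] 0.18 [ 0.4858 -0.2989  0.    ]
reject_slot [189.2 273.2] 0.74 [0.5477 0.2619 0.062 ]
cup [227.6 193.8] 0.76 [0.7469 0.1872 0.    ]
tape [371.4 194. ] 0.57 [ 0.7355 -0.1578  0.    ]
axle_a [438.6 294. ] 0.72 [ 0.4885 -0.2955  0.026 ]
axle_a [431.1 191.6] 0.63 [ 0.7295 -0.2956  0.026 ]
```

View pics/top0.png

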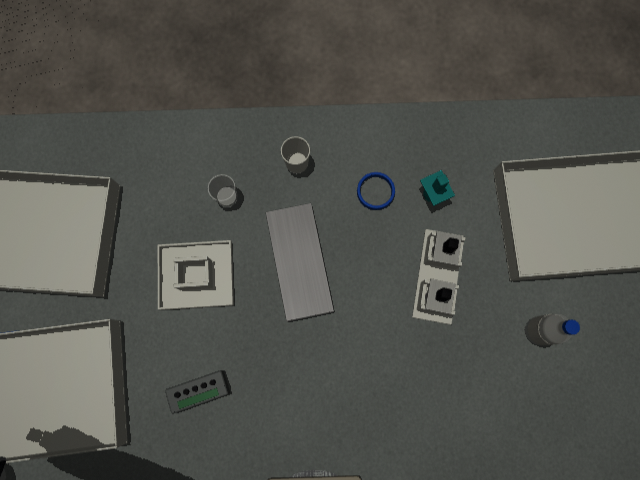

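View pics/scene0.png

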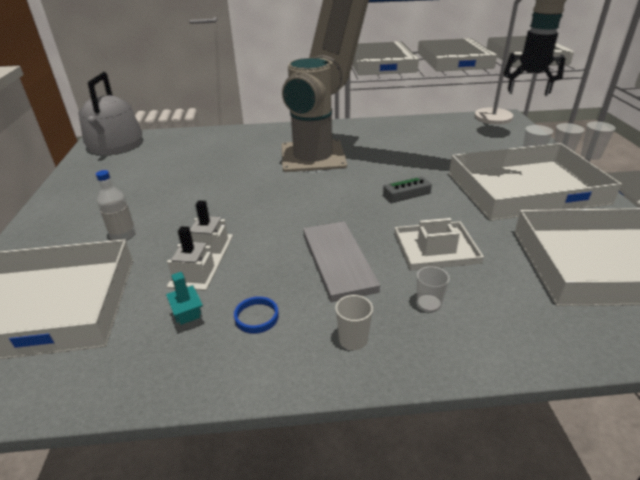

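The top view shows the rack with two black-handled rollers at about (447,246) and (441,296), the turquoise look-alike at (437,190), the plate at (300,262), the reject pocket at (194,272), the cup at (223,191) and the tape at (376,190). Next I'll get orientations from enlarged crops.

Run:
```python
from h import *
np.set_printoptions(precision=4,suppress=True)
p=env.get_image("top");f=p["frame"][:,:,::-1]
a=cv2.resize(f[222:332,400:480],None,fx=5,fy=5,interpolation=cv2.INTER_CUBIC)
b=cv2.resize(f[232:317,150:240],None,fx=4,fy=4,interpolation=cv2.INTER_CUBIC)
m=np.zeros((560,780,3),np.uint8);m[:550,:400]=a;m[:340,410:770]=b
cv2.imwrite("pics/crop.png",m)
g=cv2.cvtColor(f,cv2.COLOR_BGR2GRAY)
# plate
hsv=cv2.cvtColor(f,cv2.COLOR_BGR2HSV)
print(f[260,300],f[300,350],f[270,425],f[270,163])
roi=np.zeros_like(g);roi[195:330,258:342]=255
c=int(g[260,300]);bg=int(g[300,350])
th=((g>(c+bg)//2)&(roi>0)).astype(np.uint8)
cs,_=cv2.findContours(th,cv2.RETR_EXTERNAL,cv2.CHAIN_APPROX_NONE);k=max(cs,key=cv2.contourArea)
W=np.array([onz(p,q[0],.022)[:2] for q in k]).astype(np.float32)*1000
print("plate",cv2.minAreaRect(W),cv2.boxPoints(cv2.minAreaRect(W)))
for nm,(r0,r1,c0,c1) in dict(rack=(222,332,405,475),rej=(232,317,150,240)).items():
    th=np.zeros_like(g);th[r0:r1,c0:c1]=(g[r0:r1,c0:c1]>130)
    cs,_=cv2.findContours(th,cv2.RETR_EXTERNAL,cv2.CHAIN_APPROX_NONE);k=max(cs,key=cv2.contourArea)
    W=np.array([onz(p,q[0],.01)[:2] for q in k]).astype(np.float32)*1000
    print(nm,cv2.minAreaRect(W),cv2.boxPoints(cv2.minAreaRect(W)))
```

```text
[115 118 120] [78 83 79] [142 154 156] [144 157 158]
plate ((576.2698364257812, 19.5882568359375), (256.68475341796875, 107.63835144042969), 9.875578880310059) [[440.5987  50.5981]
 [459.0596 -55.4454]
 [711.941  -11.4216]
 [693.48    94.6219]]
rack ((532.6588745117188, -302.9531555175781), (93.21123504638672, 207.9739532470703), 77.82135009765625) [[ 421.1802 -326.5727]
 [ 624.4736 -370.4471]
 [ 644.1375 -279.3336]
 [ 440.8441 -235.4593]]
rej ((554.142333984375, 261.84979248046875), (149.82057189941406, 169.12985229492188), 1.8138986825942993) [[476.5928 344.0012]
 [481.9464 174.9561]
 [631.6918 179.6984]
 [626.3383 348.7435]]
```

View pics/crop.png

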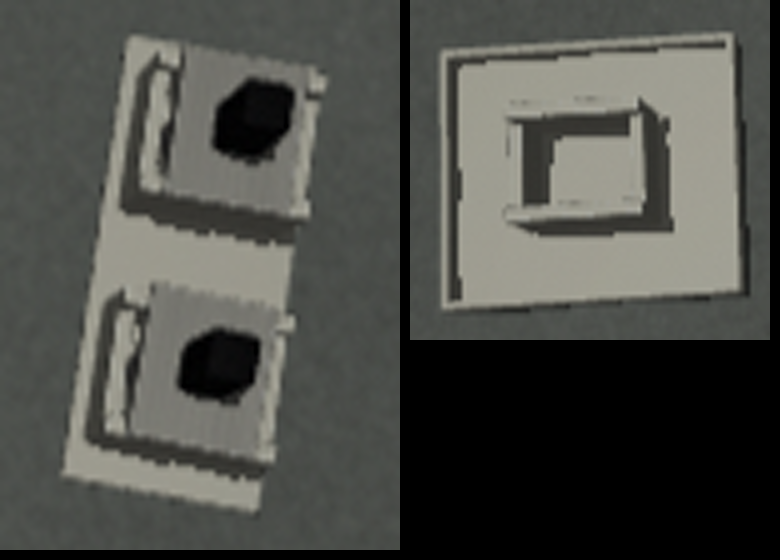

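The crop shows the two guards aligned with the rack, with their corners readable, and an empty reject pocket. I'll turn those corners into poses.

Run:
```python
from h import *
np.set_printoptions(precision=4,suppress=True)
p=env.get_image("top")
for nm,c in dict(up=[(185,47),(313,78),(300,214),(168,190)],lo=[(152,284),(284,310),(270,458),(133,430)]).items():
    W=np.array([onz(p,np.array(q)/5+[400,222],.068) for q in c])
    d=W[0]-W[3]+W[1]-W[2]; print(nm,W[:,:2],"c",W.mean(0),"yaw",np.degrees(np.arctan2(d[1],d[0])),np.linalg.norm(W[0]-W[3]),np.linalg.norm(W[0]-W[1]))
for nm,c in dict(up=(270,103),lo=(238,352)).items(): print(nm,onz(p,np.array(c)/5+[400,222],.128))
g=cv2.cvtColor(p["frame"],cv2.COLOR_RGB2GRAY)
for nm,(r0,r1,c0,c1) in dict(up=(234,256,440,466),lo=(284,306,432,456)).items():
    ys,xs=np.where(g[r0:r1,c0:c1]<45);u=(xs.mean()+c0,ys.mean()+r0);print(nm,u,onz(p,u,.100))
q=env.get_image("scene");g=cv2.cvtColor(q["frame"],cv2.COLOR_RGB2GRAY)
for nm,(r0,r1,c0,c1) in dict(up=(222,256,174,198),lo=(196,228,192,214)).items():
    ys,xs=np.where(g[r0:r1,c0:c1]<45);u=(xs.mean()+c0,ys.mean()+r0);print(nm,u,onz(q,u,.098))
R=np.array([np.cos(-.2126),np.sin(-.2126)]);o=np.array([.5327,-.3030]);print("slots",o-.055*R,o+.055*R)
# reject mouth from crop /4+(150,232)
for z in(.062,): 
    W=np.array([onz(p,np.array(c)/4+[150,232],z) for c in[(510,105),(643,98),(645,212),(507,218)]]-np.array([0,0,0]));W=np.array([onz(p,np.array(c)/4+[150,232],z) for c in[(100,105),(233,98),(235,212),(97,218)]]);print("rej",W,W.mean(0))
```

```text
up [[ 0.6244 -0.2932]
 [ 0.6085 -0.3493]
 [ 0.5474 -0.3385]
 [ 0.5599 -0.281 ]] c [ 0.585  -0.3155  0.068 ] yaw -10.364800115877815 0.06568901304424851 0.05825361460230631
lo [[ 0.5182 -0.271 ]
 [ 0.505  -0.328 ]
 [ 0.4407 -0.3168]
 [ 0.4546 -0.2582]] c [ 0.4797 -0.2935  0.068 ] yaw -10.612848914423964 0.06490078239404921 0.058578684300245834
up [ 0.5862 -0.3143  0.128 ]
lo [ 0.481  -0.2927  0.128 ]
up (np.float64(450.18461538461537), np.float64(245.63589743589745)) [ 0.5851 -0.3125  0.1   ]
lo (np.float64(443.3817204301075), np.float64(294.69354838709677)) [ 0.4793 -0.2898  0.1   ]
up (np.float64(185.5603112840467), np.float64(239.0544747081712)) [ 0.581  -0.3133  0.098 ]
lo (np.float64(202.26511627906976), np.float64(212.56279069767442)) [ 0.4754 -0.2901  0.098 ]
slots [ 0.4789 -0.2914] [ 0.5865 -0.3146]
rej [[0.5824 0.2941 0.062 ]
 [0.5841 0.2199 0.062 ]
 [0.5201 0.2181 0.062 ]
 [0.5191 0.2944 0.062 ]] [0.5514 0.2566 0.062 ]
```

```bash
cat >> h.py <<'E'
np.set_printoptions(precision=4,suppress=True)
from scipy.spatial.transform import Rotation as Ro
def go(x,y,z,yaw):  # yaw: world angle (deg) of tool's y axis
    s=env.sense();R=np.array(s["tcp_rot"]);a=np.radians(yaw)
    Y=np.array([np.cos(a),np.sin(a),0]);Z=np.array([0,0,-1.]);T=np.c_[np.cross(Y,Z),Y,Z]
    d=R.T@(np.array([x,y,z])-np.array(s["tcp_pos"]))*1000
    print("t",s["time_s"],"d",d.round(1),"w",Ro.from_matrix(R.T@T).as_rotvec().round(3),"F",np.array(s["wrist_force"]).round(2),"gap",round(s["finger_gap"],4))
E
python3 -c "
from h import *
go(.585,-.314,.19,-11.5)"
```

```text
t 1.25 d [-655.8 -728.7   41.3] w [0.    0.    1.436] F [-0.84 -0.39  0.02] gap 0.0852
```

apply_moves(deltas="-656 -729 20 0 0 1.436 0;-656 -729 20 0 0 1.436 0;-656 -729 20 0 0 1.436 0;-656 -729 20 0 0 1.436 0;-656 -729 20 0 0 1.436 0;-656 -729 20 0 0 1.436 0;-656 -729 20 0 0 1.436 0;-656 -729 20 0 0 1.436 0", grip_force=70)

```text
time_s: 2.25
tcp_pos: [0.3999, 0.1272, 0.2215]
tcp_rot: [[0.204, 0.979, 0.002], [0.979, -0.204, 0.0], [0.001, 0.002, -1.0]]
wrist_force: [-0.0, 0.1, -0.6]
finger_gap: 0.0856
grip_force: 0.0
```

```bash
python3 -c "
from h import *
go(.585,-.314,.19,-11.5)"
```

```text
t 2.25 d [-394.3  271.1   31.7] w [ 0.002 -0.001 -0.005] F [-0.05  0.14 -0.59] gap 0.0856
```

apply_moves(deltas="-394 271 32 0 0 -0.005 0;-394 271 32 0 0 -0.005 0;-394 271 32 0 0 -0.005 0;-394 271 32 0 0 -0.005 0;-394 271 32 0 0 -0.005 0;-394 271 32 0 0 -0.005 0;-394 271 32 0 0 -0.005 0;-394 271 32 0 0 -0.005 0")

```text
time_s: 3.25
tcp_pos: [0.5869, -0.314, 0.1887]
tcp_rot: [[0.196, 0.981, 0.001], [0.981, -0.196, -0.0], [-0.0, 0.001, -1.0]]
wrist_force: [0.9, 0.1, 1.0]
finger_gap: 0.0856
grip_force: 0.0
```

```bash
python3 -c "
from h import *
go(.585,-.314,.08,-11.5)"
```

```text
t 3.25 d [ -0.3  -1.9 108.7] w [0.001 0.    0.003] F [0.94 0.14 0.97] gap 0.0856
```

apply_moves(deltas="0 -2 40 0 0 0 0;0 -2 80 0 0 0 0;0 -2 109 0 0 0 0;0 -2 109 0 0 0 0.6;0 -2 109 0 0 0 1;0 -2 109 0 0 0 1;0 -2 109 0 0 0 1;0 -2 109 0 0 0 1", grip_force=70)

```text
time_s: 4.25
tcp_pos: [0.5857, -0.3116, 0.0823]
tcp_rot: [[0.195, 0.981, 0.003], [0.981, -0.195, -0.002], [-0.001, 0.004, -1.0]]
wrist_force: [0.3, -0.1, 5.8]
finger_gap: 0.0209
grip_force: 69.3
```

```bash
python3 -c "
from h import *
go(.585,-.314,.205,-11.5)
save(env.get_image('scene'),'g1')"
```

```text
t 4.25 d [  -2.7    0.3 -122.7] w [0.004 0.001 0.005] F [ 0.28 -0.07  5.81] gap 0.0209
```

View pics/g1.png

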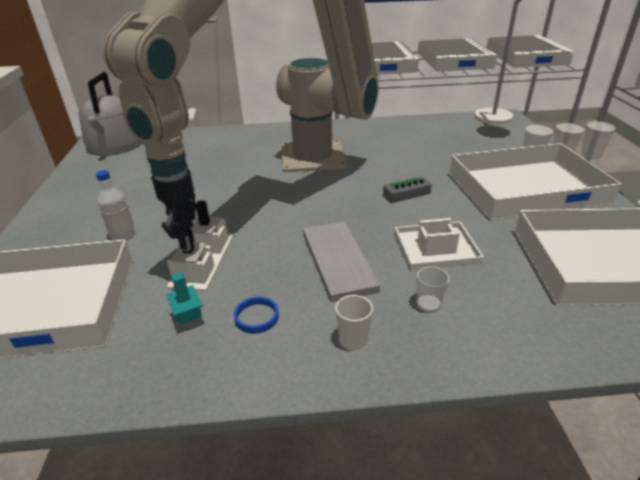

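Roller gripped squarely (gap 20.9 mm). Next: lift it and carry it to the near end of the plate.

apply_moves(deltas="0 0 -30 0 0 0 1;0 0 -75 0 0 0 1;0 0 -115 0 0 0 1;50 -26 -115 0 0 -0.1 1;105 -55 -115 0 0 -0.2 1;160 -84 -110 0 0 -0.3 1;215 -112 -100 0 0 -0.369 1;260 -136 -85 0 0 -0.369 1")

```text
time_s: 5.3
tcp_pos: [0.4997, -0.0271, 0.1644]
tcp_rot: [[-0.173, 0.985, -0.001], [0.985, 0.173, 0.0], [0.001, -0.001, -1.0]]
wrist_force: [-0.0, 0.1, -3.1]
finger_gap: 0.0211
grip_force: 69.6
```

```bash
python3 -c "
from h import *
go(.4923,.0064,.108,9.9)"
```

```text
t 5.3 d [34.2 -1.5 56.5] w [-0.001 -0.001  0.001] F [-0.01  0.1  -3.07] gap 0.0211
```

apply_moves(deltas="34 -1.5 25 0 0 0 1;34 -1.5 58 0 0 0 1;34 -1.5 58 0 0 0 1;34 -1.5 58 0 0 0 1")

```text
time_s: 5.8
tcp_pos: [0.4944, 0.0037, 0.1077]
tcp_rot: [[-0.172, 0.985, 0.0], [0.985, 0.172, -0.0], [-0.0, 0.0, -1.0]]
wrist_force: [0.5, 0.1, -2.7]
finger_gap: 0.0214
grip_force: 69.5
```

```bash
python3 -c "
from h import *
go(.4923,.0064,.098,9.9)
p=env.get_image('scene');go(.4923,.0064,.098,9.9)
f=p['frame'][:,:,::-1];cv2.imwrite('pics/c1.png',cv2.resize(f[150:310,260:420],None,fx=3.7,fy=3.7,interpolation=cv2.INTER_CUBIC))
for k in range(2): env.get_image('top');go(.4923,.0064,.098,9.9)"
```

```text
t 5.8 d [ 3.  -1.6  9.7] w [ 0.  0. -0.] F [ 0.47  0.06 -2.72] gap 0.0214
t 5.85 d [ 3.4 -2.4 10.3] w [ 0.002  0.001 -0.001] F [ 0.77 -0.24 -3.7 ] gap 0.0211
t 5.9 d [ 3.5 -2.7 10.6] w [ 0.003  0.001 -0.001] F [-0.09 -0.8  -3.06] gap 0.0215
t 5.95 d [ 3.5 -2.7 10.6] w [ 0.003  0.001 -0.001] F [-0.49  0.49 -2.8 ] gap 0.0213
```

View pics/c1.png

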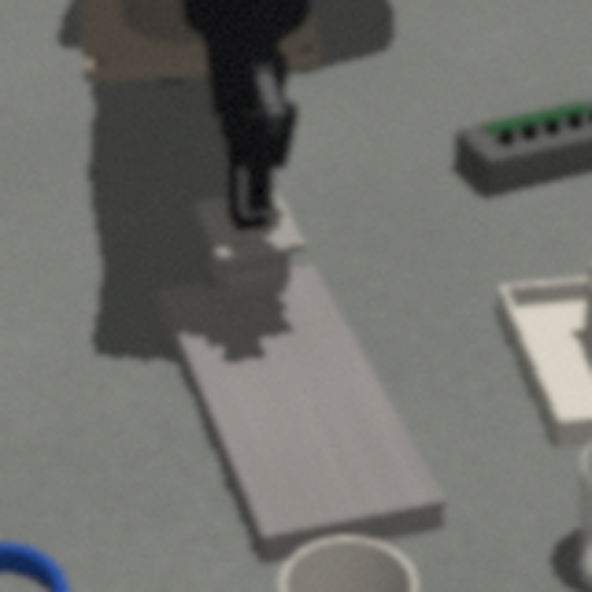

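The roller hangs over the near end of the plate (crop about (250,260)), in line with it and centred. Now to lower it slowly.

apply_moves(deltas="0 0 6 0 0 0 1;0 0 11 0 0 0 1;0 0 11 0 0 0 1")

```text
time_s: 6.32
tcp_pos: [0.4934, 0.004, 0.0955]
tcp_rot: [[-0.172, 0.985, -0.002], [0.985, 0.172, 0.0], [0.0, -0.001, -1.0]]
wrist_force: [-0.1, -0.9, -3.0]
finger_gap: 0.0212
grip_force: 69.6
```

apply_moves(deltas="0 0 1.5 0 0 0 1;0 0 1.5 0 0 0 1")

```text
time_s: 6.58
tcp_pos: [0.494, 0.004, 0.0945]
tcp_rot: [[-0.172, 0.985, -0.0], [0.985, 0.172, 0.0], [0.0, -0.0, -1.0]]
wrist_force: [1.1, 0.1, -2.9]
finger_gap: 0.0211
grip_force: 69.6
```

apply_moves(deltas="0 0 1 0 0 0 1;0 0 1.5 0 0 0 1;0 0 1.5 0 0 0 1")

```text
time_s: 6.95
tcp_pos: [0.4941, 0.004, 0.0932]
tcp_rot: [[-0.172, 0.985, 0.0], [0.985, 0.172, 0.0], [-0.0, 0.0, -1.0]]
wrist_force: [-0.9, -0.1, -2.6]
finger_gap: 0.0212
grip_force: 69.7
```

apply_moves(deltas="0 0 1 0 0 0 1;0 0 1 0 0 0 1")

```text
time_s: 7.2
tcp_pos: [0.4943, 0.004, 0.0925]
tcp_rot: [[-0.172, 0.985, 0.001], [0.985, 0.172, 0.0], [-0.0, 0.0, -1.0]]
wrist_force: [-1.2, 0.7, 0.3]
finger_gap: 0.0214
grip_force: 70.2
```

apply_moves(deltas="0 0 0.9 0 0 0 1;0 0 0.9 0 0 0 1")

```text
time_s: 7.45
tcp_pos: [0.4946, 0.0041, 0.0918]
tcp_rot: [[-0.172, 0.985, 0.001], [0.985, 0.172, 0.0], [-0.0, 0.001, -1.0]]
wrist_force: [-1.6, 1.1, 3.2]
finger_gap: 0.0211
grip_force: 70.5
```

```bash
python3 -c "
from h import *
for k in range(3): env.get_image('top');go(.65,.031,.0915,9.9)"
```

```text
t 7.5 d [ -0.2 157.7   0.5] w [0.001 0.    0.   ] F [0.01 0.19 3.25] gap 0.0211
t 7.55 d [ -0.2 157.7   0.4] w [0.001 0.    0.   ] F [-0.63  0.49  3.69] gap 0.0212
t 7.6 d [ -0.2 157.7   0.4] w [0.001 0.    0.   ] F [-0.29  0.98  3.24] gap 0.0211
```

apply_moves(deltas="0 2 0 0 0 0 1;0 4.5 0 0 0 0 1;0 7 0 0 0 0 1;0 9 0 0 0 0 1")

```text
time_s: 8.1
tcp_pos: [0.5034, 0.0055, 0.0914]
tcp_rot: [[-0.172, 0.985, 0.0], [0.985, 0.172, -0.0], [-0.0, 0.0, -1.0]]
wrist_force: [-1.6, 0.2, 4.7]
finger_gap: 0.0211
grip_force: 70.6
```

apply_moves(deltas="0 2.5 -0.1 0 0 0 1;0 5 -0.2 0 0 0 1;0 7.5 -0.2 0 0 0 1;0 10 -0.2 0 0 0 1")

```text
time_s: 8.6
tcp_pos: [0.513, 0.0072, 0.0915]
tcp_rot: [[-0.172, 0.985, 0.0], [0.985, 0.172, -0.0], [-0.0, 0.0, -1.0]]
wrist_force: [-1.7, 0.4, 4.9]
finger_gap: 0.0213
grip_force: 70.7
```

apply_moves(deltas="0 2.5 -0.1 0 0 0 1;0 5 -0.2 0 0 0 1;0 7.5 -0.2 0 0 0 1;0 10 -0.2 0 0 0 1")

```text
time_s: 9.1
tcp_pos: [0.5228, 0.0089, 0.0916]
tcp_rot: [[-0.172, 0.985, -0.0], [0.985, 0.172, -0.0], [-0.0, -0.0, -1.0]]
wrist_force: [0.1, -0.7, 4.3]
finger_gap: 0.0214
grip_force: 70.7
```

apply_moves(deltas="0 2.5 -0.1 0 0 0 1;0 5 -0.1 0 0 0 1;0 7.5 -0.1 0 0 0 1;0 10 -0.1 0 0 0 1;0 12.5 -0.1 0 0 0 1;0 15 -0.1 0 0 0 1;0 17.5 -0.1 0 0 0 1")

```text
time_s: 9.98
tcp_pos: [0.5401, 0.0119, 0.0917]
tcp_rot: [[-0.172, 0.985, 0.0], [0.985, 0.172, -0.0], [-0.0, 0.0, -1.0]]
wrist_force: [0.1, -3.0, 4.4]
finger_gap: 0.0211
grip_force: 70.7
```

apply_moves(deltas="0 3 -0.1 0 0 0 1;0 6 -0.1 0 0 0 1;0 9 -0.1 0 0 0 1;0 12 -0.1 0 0 0 1;0 15 -0.1 0 0 0 1;0 18 -0.1 0 0 0 1;0 21 -0.1 0 0 0 1;0 24 -0.1 0 0 0 1")

```text
time_s: 10.98
tcp_pos: [0.5638, 0.016, 0.0919]
tcp_rot: [[-0.172, 0.985, 0.0], [0.985, 0.172, -0.001], [-0.001, 0.0, -1.0]]
wrist_force: [0.2, -5.0, 3.8]
finger_gap: 0.021
grip_force: 70.6
```

apply_moves(deltas="0 3 0 0 0 0 1;0 6 0 0 0 0 1;0 9 0 0 0 0 1;0 12 0 0 0 0 1;0 15 0 0 0 0 1;0 18 0 0 0 0 1;0 21 0 0 0 0 1;0 24 0 0 0 0 1")

```text
time_s: 11.98
tcp_pos: [0.5874, 0.0201, 0.0919]
tcp_rot: [[-0.172, 0.985, 0.0], [0.985, 0.172, -0.001], [-0.001, 0.0, -1.0]]
wrist_force: [-1.5, -5.3, 3.6]
finger_gap: 0.021
grip_force: 70.6
```

apply_moves(deltas="-0.2 3 0.1 0 0 0 1;-0.4 6 0.1 0 0 0 1;-0.6 9 0.1 0 0 0 1;-0.8 12 0.1 0 0 0 1;-1 15 0.1 0 0 0 1;-1.2 18 0.1 0 0 0 1;-1.3 21 0.1 0 0 0 1;-1.5 24 0.1 0 0 0 1")

```text
time_s: 12.98
tcp_pos: [0.6111, 0.0234, 0.0917]
tcp_rot: [[-0.172, 0.985, -0.0], [0.985, 0.172, 0.001], [0.001, -0.0, -1.0]]
wrist_force: [-1.2, -2.6, 3.8]
finger_gap: 0.0214
grip_force: 70.6
```

```bash
python3 -c "
from h import *
go(.65,.031,.0919,9.9)"
```

```text
t 12.975 d [ 0.7 39.6 -0.2] w [-0.    -0.001  0.   ] F [-1.17 -2.58  3.78] gap 0.0214
```

apply_moves(deltas="-0.1 3 0 0 0 0 1;-0.2 6 0 0 0 0 1;-0.3 9 0 0 0 0 1;-0.4 12 0 0 0 0 1;-0.5 15 0 0 0 0 1;-0.6 18 0 0 0 0 1;-0.7 21 0 0 0 0 1")

```text
time_s: 13.85
tcp_pos: [0.6318, 0.0264, 0.0916]
tcp_rot: [[-0.172, 0.985, -0.0], [0.985, 0.172, 0.001], [0.001, -0.0, -1.0]]
wrist_force: [-1.6, 1.6, 4.8]
finger_gap: 0.021
grip_force: 70.6
```

apply_moves(deltas="-0.1 3 0 0 0 0 1;-0.2 6 0 0 0 0 1;-0.3 9 0 0 0 0 1;-0.4 12 0 0 0 0 1;-0.5 15 0 0 0 0 1;-0.6 18 0 0 0 0 1;-0.6 20 0 0 0 0 1;-0.6 20 0 0 0 0 1")

```text
time_s: 14.85
tcp_pos: [0.6521, 0.0293, 0.0917]
tcp_rot: [[-0.173, 0.985, 0.001], [0.985, 0.173, 0.001], [0.001, 0.001, -1.0]]
wrist_force: [-1.0, 5.0, 5.3]
finger_gap: 0.0213
grip_force: 70.6
```

```bash
python3 -c "
from h import *
go(.5865,-.3145,.19,-11.3)"
```

```text
t 14.85 d [-327.2 -123.8  -98.7] w [ 0.    -0.001  0.371] F [-0.98  5.04  5.26] gap 0.0213
```

Roll 1 is finished: 160 mm at 6–8.5 N and steady, so this roller runs true. It goes back to its own pocket.

apply_moves(deltas="0 0 -30 0 0 0 1;0 0 -75 0 0 0 1;-40 -15 -100 0 0 0.06 1;-95 -36 -100 0 0 0.15 1;-150 -57 -100 0 0 0.24 1;-205 -78 -100 0 0 0.32 1;-260 -99 -100 0 0 0.371 1;-310 -119 -100 0 0 0.371 1")

```text
time_s: 15.85
tcp_pos: [0.586, -0.3006, 0.1897]
tcp_rot: [[0.198, 0.98, -0.003], [0.98, -0.198, -0.003], [-0.003, -0.003, -1.0]]
wrist_force: [1.2, 0.0, -4.3]
finger_gap: 0.0215
grip_force: 71.2
```

```bash
python3 -c "
from h import *
go(.5857,-.3116,.152,-11.3)"
```

```text
t 15.85 d [-10.7   2.   37.7] w [-0.003  0.003 -0.003] F [ 1.22  0.02 -4.32] gap 0.0215
```

apply_moves(deltas="-8 2 15 0 0 0 1;-10.7 2 37 -0.003 0.003 0 1;-10.7 2 37 -0.003 0.003 0 1;-10.7 2 37 -0.003 0.003 0 1")

```text
time_s: 16.35
tcp_pos: [0.5875, -0.3077, 0.1542]
tcp_rot: [[0.196, 0.981, 0.002], [0.981, -0.196, 0.002], [0.002, 0.002, -1.0]]
wrist_force: [0.0, -0.7, -3.3]
finger_gap: 0.0211
grip_force: 70.9
```

```bash
python3 -c "
from h import *
p=env.get_image('scene');go(.5857,-.3116,.0825,-11.3)
f=p['frame'][:,:,::-1];cv2.imwrite('pics/c2.png',cv2.resize(f[180:300,130:270],None,fx=4.5,fy=4.5,interpolation=cv2.INTER_CUBIC))"
```

```text
t 16.4 d [-4.3 -1.8 72.5] w [ 0.003 -0.002 -0.   ] F [ 0.31  0.34 -4.19] gap 0.0215
```

View pics/c2.png

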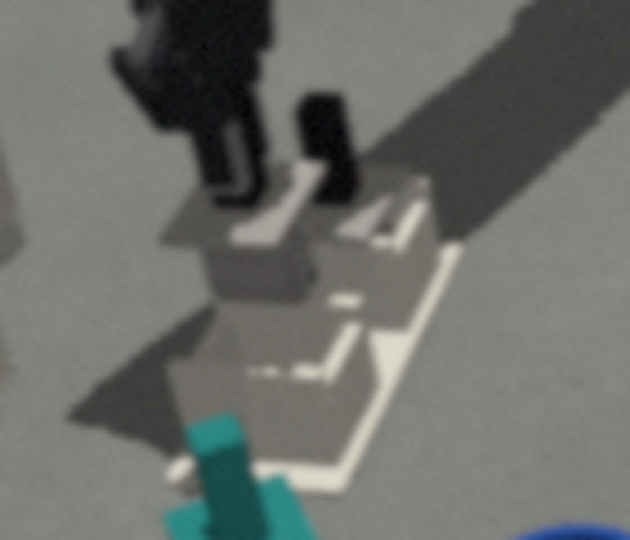

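The roller hangs just above its own pocket. I'll correct sideways and lower it.

apply_moves(deltas="-4.5 -2 0 0 0 0 1;-4.5 -2 12 0 0 0 1;-4.5 -2 28 0 0 0 1;-4.5 -2 28 0 0 0 1")

```text
time_s: 16.9
tcp_pos: [0.583, -0.3107, 0.1238]
tcp_rot: [[0.197, 0.98, -0.001], [0.98, -0.197, 0.005], [0.005, -0.002, -1.0]]
wrist_force: [-0.2, -0.3, -3.3]
finger_gap: 0.021
grip_force: 71.0
```

```bash
python3 -c "
from h import *
go(.5857,-.3116,.083,-11.3)"
```

```text
t 16.9 d [-0.6  2.9 40.8] w [-0.002 -0.005 -0.001] F [-0.18 -0.25 -3.33] gap 0.021
```

apply_moves(deltas="0 2.5 10 0 -0.004 0 1;0 2.5 20 0 -0.004 0 1;0 2.5 28 0 -0.004 0 1;0 2.5 34 0 -0.004 0 1;0 2.5 38 0 -0.004 0 1;0 2.5 38 0 -0.004 0 1")

```text
time_s: 17.65
tcp_pos: [0.5873, -0.3123, 0.0884]
tcp_rot: [[0.197, 0.98, 0.002], [0.98, -0.197, -0.001], [-0.001, 0.002, -1.0]]
wrist_force: [-0.7, -1.2, -3.5]
finger_gap: 0.0213
grip_force: 71.2
```

apply_moves(deltas="0 0 2 0 0 0 1;0 0 4 0 0 0 1;0 0 4.5 0 0 0 1;0 0 4.5 0 0 0 1")

```text
time_s: 18.15
tcp_pos: [0.5875, -0.3124, 0.0842]
tcp_rot: [[0.197, 0.98, 0.003], [0.98, -0.197, -0.002], [-0.001, 0.003, -1.0]]
wrist_force: [0.6, 1.3, -2.7]
finger_gap: 0.0214
grip_force: 71.2
```

apply_moves(deltas="0 0 1.5 0 0 0 1;0 0 2.2 0 0 0 1;0 0 2.2 0 0 0 1")

```text
time_s: 18.52
tcp_pos: [0.5876, -0.3124, 0.0824]
tcp_rot: [[0.197, 0.98, 0.003], [0.98, -0.197, -0.002], [-0.001, 0.003, -1.0]]
wrist_force: [-0.3, 1.7, -1.0]
finger_gap: 0.0215
grip_force: 71.5
```

Seated: the load is being taken up. Now to release and move over to the second roller.

apply_moves(deltas="0 0 0 0 0 0 0.4;0 0 0 0 0 0 0;0 0 0 0 0 0 0;0 0 -30 0 0 0 0;0 0 -75 0 0 0 0;0 -40 -80 0 0 0 0;1 -90 -80 0 0 0 0;1 -110 -80 0 0 0 0")

```text
time_s: 19.52
tcp_pos: [0.4772, -0.2886, 0.1617]
tcp_rot: [[0.197, 0.98, 0.002], [0.98, -0.197, -0.001], [-0.001, 0.002, -1.0]]
wrist_force: [-0.1, -0.5, -0.1]
finger_gap: 0.0854
grip_force: 0.0
```

```bash
python3 -c "
from h import *
p=env.get_image('scene');go(.4797,-.2894,.08,-11.3)
f=p['frame'][:,:,::-1];cv2.imwrite('pics/c3.png',cv2.resize(f[160:300,120:280],None,fx=4,fy=4,interpolation=cv2.INTER_CUBIC))"
```

```text
t 19.575 d [-0.5  4.5 81.6] w [-0.001  0.    -0.002] F [-2.96  0.44  1.02] gap 0.0852
```

View pics/c3.png

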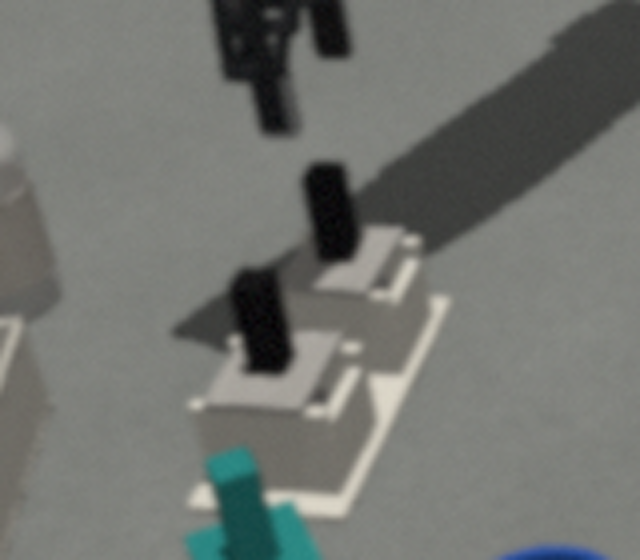

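The first roller (crop about (265,330)) is seated upright in its pocket and the gripper is above the second. Now to descend and grip.

apply_moves(deltas="0 3 30 0 0 0 0;0 3 65 0 0 0 0;0 3 80 0 0 0 0;0 3 80 0 0 0 0.6;0 3 80 0 0 0 1;0 3 80 0 0 0 1;0 3 80 0 0 0 1;0 3 80 0 0 0 1", grip_force=70)

```text
time_s: 20.58
tcp_pos: [0.4827, -0.2909, 0.083]
tcp_rot: [[0.197, 0.98, 0.003], [0.98, -0.197, -0.003], [-0.003, 0.003, -1.0]]
wrist_force: [-3.0, 0.8, 5.7]
finger_gap: 0.021
grip_force: 70.0
```

```bash
python3 -c "
from h import *
go(.4923,.0064,.17,9.9)"
```

```text
t 20.575 d [293.2 -48.9 -87.9] w [ 0.003  0.003 -0.371] F [-3.02  0.76  5.66] gap 0.021
```

apply_moves(deltas="0 0 -30 0 0 0 1;0 0 -75 0 0 0 1;0 0 -115 0 0 0 1;50 -8 -115 0 0 -0.1 1;105 -17 -115 0 0 -0.2 1;160 -27 -110 0 0 -0.3 1;215 -36 -100 0 0 -0.371 1;265 -44 -85 0 0 -0.371 1")

```text
time_s: 21.58
tcp_pos: [0.4915, -0.0197, 0.166]
tcp_rot: [[-0.173, 0.985, 0.004], [0.985, 0.173, -0.001], [-0.002, 0.004, -1.0]]
wrist_force: [0.1, -0.2, -4.1]
finger_gap: 0.0211
grip_force: 69.4
```

```bash
python3 -c "
from h import *
go(.4930,.0055,.105,9.9)"
```

```text
t 21.575 d [24.7  5.6 61. ] w [0.004 0.002 0.001] F [ 0.12 -0.18 -4.08] gap 0.0211
```

apply_moves(deltas="26 3 25 0 0 0 1;28 3 55 0 0 0 1;28 3 65 0 0 0 1;28 3 65 0 0 0 1;28 3 65 0 0 0 1")

```text
time_s: 22.2
tcp_pos: [0.4911, 0.0057, 0.1024]
tcp_rot: [[-0.171, 0.985, 0.005], [0.985, 0.171, -0.002], [-0.003, 0.005, -1.0]]
wrist_force: [0.4, -0.1, -3.6]
finger_gap: 0.0212
grip_force: 69.4
```

```bash
python3 -c "
from h import *
for k in range(3):env.get_image('top');go(.4930,.0055,.097,9.9)"
```

```text
t 22.25 d [-0.4  1.7  5.6] w [ 0.005  0.003 -0.001] F [-0.12  0.22 -3.92] gap 0.0212
t 22.3 d [-0.5  1.7  5.5] w [ 0.005  0.003 -0.001] F [-0.15  0.79 -3.94] gap 0.0211
t 22.35 d [-0.6  1.9  5.4] w [ 0.005  0.003 -0.   ] F [ 0.3  -0.22 -3.71] gap 0.0214
```

apply_moves(deltas="0 0 3 0 0 0 1;0 0 6.3 0 0 0 1;0 0 6.3 0 0 0 1")

```text
time_s: 22.72
tcp_pos: [0.4901, 0.0061, 0.0952]
tcp_rot: [[-0.172, 0.985, 0.003], [0.985, 0.172, -0.002], [-0.002, 0.003, -1.0]]
wrist_force: [-0.5, -0.2, -0.5]
finger_gap: 0.0211
grip_force: 70.0
```

apply_moves(deltas="0 0 1 0 0 0 1;0 0 1 0 0 0 1")

```text
time_s: 22.98
tcp_pos: [0.4902, 0.0061, 0.0944]
tcp_rot: [[-0.172, 0.985, 0.003], [0.985, 0.172, -0.002], [-0.002, 0.003, -1.0]]
wrist_force: [-1.4, -0.6, 2.6]
finger_gap: 0.0215
grip_force: 70.3
```

This roller touches about 2 mm higher, so it is probably near the peak of its eccentricity. I'll roll in short steps and follow it down.

apply_moves(deltas="0 2 0.2 0 0 0 1;0 4 0.3 0 0 0 1;0 6 0.4 0 0 0 1;0 8 0.5 0 0 0 1")

```text
time_s: 23.48
tcp_pos: [0.4985, 0.0075, 0.0939]
tcp_rot: [[-0.172, 0.985, 0.004], [0.985, 0.172, -0.002], [-0.002, 0.003, -1.0]]
wrist_force: [-1.8, -1.1, 5.2]
finger_gap: 0.0215
grip_force: 70.5
```

apply_moves(deltas="0 2 0 0 0 0 1;0 4 0 0 0 0 1;0 6 0 0 0 0 1;0 8 0.1 0 0 0 1")

```text
time_s: 23.98
tcp_pos: [0.5067, 0.0089, 0.0939]
tcp_rot: [[-0.172, 0.985, 0.004], [0.985, 0.172, -0.002], [-0.002, 0.004, -1.0]]
wrist_force: [0.5, 0.1, 4.7]
finger_gap: 0.0216
grip_force: 70.5
```

apply_moves(deltas="0 2 0 0 0 0 1;0 4 0.1 0 0 0 1;0 6 0.2 0 0 0 1;0 8 0.3 0 0 0 1")

```text
time_s: 24.48
tcp_pos: [0.5144, 0.0103, 0.0935]
tcp_rot: [[-0.172, 0.985, 0.004], [0.985, 0.172, -0.002], [-0.002, 0.004, -1.0]]
wrist_force: [-1.0, -1.5, 4.7]
finger_gap: 0.0214
grip_force: 70.6
```

apply_moves(deltas="0 2 0.1 0 0 0 1;0 4 0.25 0 0 0 1;0 6 0.4 0 0 0 1;0 8 0.55 0 0 0 1")

```text
time_s: 24.98
tcp_pos: [0.5219, 0.0116, 0.0927]
tcp_rot: [[-0.172, 0.985, 0.003], [0.985, 0.172, -0.002], [-0.003, 0.003, -1.0]]
wrist_force: [-0.8, -0.9, 4.3]
finger_gap: 0.021
grip_force: 70.7
```

```bash
cat > fit.py <<'E'
from h import *
from scipy.optimize import least_squares
# x, y, z(mm), Fz
D=np.array(eval(open('d.txt').read()))
import sys
s=env.sense();D=np.vstack([D,[s["tcp_pos"][0],s["tcp_pos"][2]*1000,s["wrist_force"][2]]])
S=(D[:,0]-.4902)/.985*1000;z0=D[:,1]+(D[:,2]+3.6)/4
r=least_squares(lambda q:q[0]+2*np.cos((S-q[1])/15)+q[2]*S/100-z0,[94,11,0],x_scale=[1,5,1])
f=lambda s:r.x[0]+2*np.cos((s-r.x[1])/15)+r.x[2]*s/100
# regularise slope only once there is enough data
print("fit",r.x,"res",r.fun.round(2));print("s",S[-1],"F",D[-1,2]+3.6)
n=np.arange(S[-1]+2,S[-1]+27,2)
print("target dz(down) for 7N:",[(round(a-S[-1]),round(D[-1,1]-(f(a)-1.75),2)) for a in n])
E
cat > d.txt <<'E'
[[.4902,94.4,2.6],[.4985,93.9,5.2],[.5067,93.9,4.7],[.5144,93.5,4.7]]
E
python3 fit.py
```

```text
fit [93.9488  4.286   4.2706] res [-0.08  0.13  0.04 -0.14  0.05]
s 32.19947810487226 F 7.855738669845282
target dz(down) for 7N: [(2, np.float64(-0.1)), (4, np.float64(0.05)), (6, np.float64(0.18)), (8, np.float64(0.28)), (10, np.float64(0.37)), (12, np.float64(0.42)), (14, np.float64(0.44)), (16, np.float64(0.43)), (18, np.float64(0.38)), (20, np.float64(0.3)), (22, np.float64(0.19)), (24, np.float64(0.03)), (26, np.float64(-0.15))]
```

```bash
echo "[[.4902,94.4,2.6],[.4985,93.9,5.2],[.5067,93.9,4.7],[.5144,93.5,4.7]]">d.txt
sed -i 's/+q\[2\]\*S\/100-z0,\[94,11,0\],x_scale=\[1,5,1\])/+.2*S\/100-z0,[94,11])/; s/+r.x\[2\]\*s\/100/+.2*s\/100/' fit.py; python3 fit.py
```

```text
fit [94.2675 10.6347] res [-0.16  0.16  0.16 -0.06 -0.1 ]
s 32.19947810487226 F 7.855738669845282
target dz(down) for 7N: [(2, np.float64(0.15)), (4, np.float64(0.41)), (6, np.float64(0.67)), (8, np.float64(0.91)), (10, np.float64(1.15)), (12, np.float64(1.36)), (14, np.float64(1.56)), (16, np.float64(1.73)), (18, np.float64(1.87)), (20, np.float64(1.98)), (22, np.float64(2.05)), (24, np.float64(2.09)), (26, np.float64(2.1))]
```

apply_moves(deltas="0 2 0.15 0 0 0 1;0 4 0.35 0 0 0 1;0 6 0.55 0 0 0 1;0 8 0.75 0 0 0 1;0 10 0.9 0 0 0 1")

```text
time_s: 25.6
tcp_pos: [0.5313, 0.0133, 0.0916]
tcp_rot: [[-0.172, 0.985, 0.003], [0.985, 0.172, -0.002], [-0.002, 0.002, -1.0]]
wrist_force: [-0.3, -1.7, 4.1]
finger_gap: 0.0213
grip_force: 70.6
```

```bash
echo "[[.4902,94.4,2.6],[.4985,93.9,5.2],[.5067,93.9,4.7],[.5144,93.5,4.7],[.5219,92.7,4.3]]">d.txt; python3 fit.py
```

```text
fit [94.2804 10.9311] res [-0.18  0.17  0.19 -0.02 -0.02 -0.14]
s 41.76863633684189 F 7.720089327391788
target dz(down) for 7N: [(2, np.float64(0.19)), (4, np.float64(0.39)), (6, np.float64(0.57)), (8, np.float64(0.72)), (10, np.float64(0.84)), (12, np.float64(0.92)), (14, np.float64(0.98)), (16, np.float64(1.0)), (18, np.float64(0.98)), (20, np.float64(0.93)), (22, np.float64(0.84)), (24, np.float64(0.72)), (26, np.float64(0.57))]
```

apply_moves(deltas="0 2 0.15 0 0 0 1;0 4 0.33 0 0 0 1;0 6 0.5 0 0 0 1;0 8 0.63 0 0 0 1;0 10 0.73 0 0 0 1;0 12 0.8 0 0 0 1;0 14 0.85 0 0 0 1")

```text
time_s: 26.48
tcp_pos: [0.5449, 0.0157, 0.0907]
tcp_rot: [[-0.172, 0.985, 0.002], [0.985, 0.172, -0.002], [-0.002, 0.002, -1.0]]
wrist_force: [0.3, -3.2, 3.5]
finger_gap: 0.0212
grip_force: 70.6
```

```bash
echo "[[.4902,94.4,2.6],[.4985,93.9,5.2],[.5067,93.9,4.7],[.5144,93.5,4.7],[.5219,92.7,4.3],[.5313,91.6,4.1]]">d.txt; python3 fit.py
```

```text
fit [94.285  10.7982] res [-0.16  0.18  0.19 -0.03 -0.04 -0.1  -0.04]
s 55.522051428043675 F 7.119715911895501
target dz(down) for 7N: [(2, np.float64(0.03)), (4, np.float64(0.02)), (6, np.float64(-0.03)), (8, np.float64(-0.12)), (10, np.float64(-0.23)), (12, np.float64(-0.38)), (14, np.float64(-0.56)), (16, np.float64(-0.76)), (18, np.float64(-0.99)), (20, np.float64(-1.23)), (22, np.float64(-1.48)), (24, np.float64(-1.75)), (26, np.float64(-2.02))]
```

apply_moves(deltas="-0.1 2 0 0 0 0 1;-0.2 4 0 0 0 0 1;-0.3 6 0 0 0 0 1;-0.4 8 -0.1 0 0 0 1;-0.5 10 -0.2 0 0 0 1;-0.6 12 -0.35 0 0 0 1;-0.7 14 -0.5 0 0 0 1")

```text
time_s: 27.35
tcp_pos: [0.5588, 0.0179, 0.0913]
tcp_rot: [[-0.172, 0.985, 0.002], [0.985, 0.172, -0.001], [-0.001, 0.002, -1.0]]
wrist_force: [-0.6, -1.4, 2.3]
finger_gap: 0.0213
grip_force: 70.4
```

```bash
echo "[[.4902,94.4,2.6],[.4985,93.9,5.2],[.5067,93.9,4.7],[.5144,93.5,4.7],[.5219,92.7,4.3],[.5313,91.6,4.1],[.5449,90.7,3.5]]">d.txt; python3 fit.py
```

```text
fit [94.2474 11.2615] res [-0.24  0.13  0.17 -0.02 -0.01 -0.08 -0.08  0.13]
s 69.69145356853775 F 5.893446898825517
target dz(down) for 7N: [(2, np.float64(-0.05)), (4, np.float64(-0.27)), (6, np.float64(-0.51)), (8, np.float64(-0.77)), (10, np.float64(-1.03)), (12, np.float64(-1.3)), (14, np.float64(-1.57)), (16, np.float64(-1.84)), (18, np.float64(-2.09)), (20, np.float64(-2.34)), (22, np.float64(-2.56)), (24, np.float64(-2.77)), (26, np.float64(-2.95))]
```

apply_moves(deltas="0 2 0 0 0 0 1;-0.1 4 -0.2 0 0 0 1;-0.2 6 -0.4 0 0 0 1;-0.2 8 -0.65 0 0 0 1;-0.3 10 -0.9 0 0 0 1;-0.3 12 -1.15 0 0 0 1;-0.4 14 -1.4 0 0 0 1")

```text
time_s: 28.22
tcp_pos: [0.5729, 0.02, 0.0929]
tcp_rot: [[-0.172, 0.985, 0.003], [0.985, 0.172, -0.001], [-0.001, 0.003, -1.0]]
wrist_force: [-2.1, -0.2, 3.8]
finger_gap: 0.0211
grip_force: 70.5
```

```bash
echo "[[.4902,94.4,2.6],[.4985,93.9,5.2],[.5067,93.9,4.7],[.5144,93.5,4.7],[.5219,92.7,4.3],[.5313,91.6,4.1],[.5449,90.7,3.5],[.5588,91.3,2.3]]">d.txt; python3 fit.py
```

```text
fit [94.251  11.2018] res [-0.23  0.13  0.17 -0.02 -0.02 -0.09 -0.08  0.16 -0.04]
s 83.96794312872099 F 7.418675294370678
target dz(down) for 7N: [(2, np.float64(-0.33)), (4, np.float64(-0.59)), (6, np.float64(-0.83)), (8, np.float64(-1.05)), (10, np.float64(-1.25)), (12, np.float64(-1.43)), (14, np.float64(-1.58)), (16, np.float64(-1.69)), (18, np.float64(-1.78)), (20, np.float64(-1.82)), (22, np.float64(-1.84)), (24, np.float64(-1.81)), (26, np.float64(-1.75))]
```

apply_moves(deltas="0 2 -0.25 0 0 0 1;-0.1 4 -0.5 0 0 0 1;-0.1 6 -0.73 0 0 0 1;-0.2 8 -0.95 0 0 0 1;-0.2 10 -1.1 0 0 0 1;-0.3 12 -1.28 0 0 0 1;-0.3 14 -1.4 0 0 0 1;-0.4 16 -1.5 0 0 0 1")

```text
time_s: 29.22
tcp_pos: [0.5888, 0.0223, 0.0944]
tcp_rot: [[-0.172, 0.985, 0.003], [0.985, 0.172, -0.001], [-0.001, 0.003, -1.0]]
wrist_force: [-1.2, 3.3, 3.5]
finger_gap: 0.0211
grip_force: 70.5
```

```bash
echo "[[.4902,94.4,2.6],[.4985,93.9,5.2],[.5067,93.9,4.7],[.5144,93.5,4.7],[.5219,92.7,4.3],[.5313,91.6,4.1],[.5449,90.7,3.5],[.5588,91.3,2.3],[.5729,92.9,3.8]]">d.txt; python3 fit.py
```

```text
fit [94.2336 11.289 ] res [-0.26  0.11  0.16 -0.03 -0.02 -0.09 -0.09  0.13 -0.08  0.17]
s 100.07537315550252 F 7.121142159057192
target dz(down) for 7N: [(2, np.float64(-0.28)), (4, np.float64(-0.33)), (6, np.float64(-0.34)), (8, np.float64(-0.32)), (10, np.float64(-0.26)), (12, np.float64(-0.17)), (14, np.float64(-0.04)), (16, np.float64(0.11)), (18, np.float64(0.29)), (20, np.float64(0.5)), (22, np.float64(0.72)), (24, np.float64(0.96)), (26, np.float64(1.22))]
```

apply_moves(deltas="0.1 2 -0.1 0 0 0 1;0.1 4 -0.15 0 0 0 1;0.2 6 -0.15 0 0 0 1;0.2 8 -0.15 0 0 0 1;0.3 10 -0.1 0 0 0 1;0.3 12 0 0 0 0 1;0.3 14 0.1 0 0 0 1;0.4 16 0.25 0 0 0 1")

```text
time_s: 30.22
tcp_pos: [0.6046, 0.0251, 0.0942]
tcp_rot: [[-0.172, 0.985, 0.003], [0.985, 0.172, -0.002], [-0.002, 0.003, -1.0]]
wrist_force: [-0.9, 2.4, 3.6]
finger_gap: 0.0215
grip_force: 70.5
```

```bash
echo "[[.4902,94.4,2.6],[.4985,93.9,5.2],[.5067,93.9,4.7],[.5144,93.5,4.7],[.5219,92.7,4.3],[.5313,91.6,4.1],[.5449,90.7,3.5],[.5588,91.3,2.3],[.5729,92.9,3.8],[.5888,94.4,3.5]]">d.txt; python3 fit.py
```

```text
fit [94.2395 11.2823] res [-0.25  0.12  0.17 -0.02 -0.02 -0.09 -0.09  0.14 -0.08  0.14 -0.02]
s 116.16055925750669 F 7.160342720868262
target dz(down) for 7N: [(2, np.float64(0.16)), (4, np.float64(0.37)), (6, np.float64(0.59)), (8, np.float64(0.84)), (10, np.float64(1.09)), (12, np.float64(1.35)), (14, np.float64(1.61)), (16, np.float64(1.87)), (18, np.float64(2.12)), (20, np.float64(2.37)), (22, np.float64(2.59)), (24, np.float64(2.79)), (26, np.float64(2.98))]
```

apply_moves(deltas="0 2 0.15 0 0 0 1;0 4 0.33 0 0 0 1;0.1 6 0.53 0 0 0 1;0.1 8 0.76 0 0 0 1;0.1 10 1 0 0 0 1;0.1 12 1.24 0 0 0 1;0.2 14 1.48 0 0 0 1;0.2 16 1.7 0 0 0 1")

```text
time_s: 31.22
tcp_pos: [0.6203, 0.0279, 0.0925]
tcp_rot: [[-0.172, 0.985, 0.003], [0.985, 0.172, -0.002], [-0.002, 0.002, -1.0]]
wrist_force: [-0.5, 1.5, 3.1]
finger_gap: 0.0206
grip_force: 70.5
```

```bash
echo "[[.4902,94.4,2.6],[.4985,93.9,5.2],[.5067,93.9,4.7],[.5144,93.5,4.7],[.5219,92.7,4.3],[.5313,91.6,4.1],[.5449,90.7,3.5],[.5588,91.3,2.3],[.5729,92.9,3.8],[.5888,94.4,3.5],[.6046,94.2,3.6]]">d.txt; python3 fit.py
```

```text
fit [94.2456 11.4003] res [-0.25  0.12  0.18 -0.    0.   -0.07 -0.08  0.13 -0.09  0.14  0.01 -0.09]
s 132.061560299863 F 6.747414974631663
target dz(down) for 7N: [(2, np.float64(0.41)), (4, np.float64(0.65)), (6, np.float64(0.88)), (8, np.float64(1.09)), (10, np.float64(1.27)), (12, np.float64(1.43)), (14, np.float64(1.55)), (16, np.float64(1.65)), (18, np.float64(1.71)), (20, np.float64(1.73)), (22, np.float64(1.73)), (24, np.float64(1.68)), (26, np.float64(1.6))]
```

apply_moves(deltas="0 2 0.3 0 0 0 1;0 4 0.55 0 0 0 1;0 6 0.8 0 0 0 1;0 8 1 0 0 0 1;0 10 1.18 0 0 0 1;0 12 1.33 0 0 0 1;0 14 1.45 0 0 0 1;0 16 1.5 0 0 0 1")

```text
time_s: 32.22
tcp_pos: [0.6357, 0.0306, 0.0909]
tcp_rot: [[-0.172, 0.985, 0.002], [0.985, 0.172, -0.002], [-0.002, 0.002, -1.0]]
wrist_force: [-1.8, 0.1, 3.0]
finger_gap: 0.0213
grip_force: 70.5
```

apply_moves(deltas="0 2 0.05 0 0 0 1;0 4 0.05 0 0 0 1;0 6 0.05 0 0 0 1;0 8 0 0 0 0 1;0 9 0 0 0 0 1")

```text
time_s: 32.85
tcp_pos: [0.6447, 0.0323, 0.091]
tcp_rot: [[-0.172, 0.985, 0.002], [0.985, 0.172, -0.002], [-0.002, 0.002, -1.0]]
wrist_force: [-1.7, -1.1, 1.1]
finger_gap: 0.0211
grip_force: 70.5
```

```bash
python3 -c "
from h import *
go(.5525,.260,.19,1.8)"
```

```text
t 32.85 d [240.  -51.4 -99.7] w [0.002 0.002 0.142] F [-1.68 -1.13  1.06] gap 0.0211
```

The second roller rocks: z0 swings ±2 mm with each turn. It rolled 157 mm without lifting, at roughly 5–9 N, and goes to the reject pocket.

apply_moves(deltas="0 0 -30 0 0 0 1;0 0 -75 0 0 0 1;40 -9 -102 0 0 0.03 1;95 -20 -102 0 0 0.07 1;150 -32 -102 0 0 0.1 1;200 -43 -102 0 0 0.142 1;240 -51 -100 0.002 0.002 0.142 1;240 -51 -100 0.002 0.002 0.142 1")

```text
time_s: 33.85
tcp_pos: [0.5506, 0.2627, 0.1887]
tcp_rot: [[-0.035, 0.999, -0.002], [0.999, 0.035, 0.0], [0.001, -0.002, -1.0]]
wrist_force: [0.7, -0.3, -3.7]
finger_gap: 0.0212
grip_force: 71.2
```

```bash
python3 -c "
from h import *
p=env.get_image('top')
for t,z in dict(reject_slot=.062,reject=0).items():
  for d in env.pinpoint(p,t)[:2]: print(t,d['confidence'],onz(p,np.array(d['point'])*[640,480],z))
p=env.get_image('scene')
for t,z in dict(reject_slot=.062,reject=0).items():
  for d in env.pinpoint(p,t)[:2]: print(t,d['confidence'],onz(p,np.array(d['point'])*[640,480],z))
go(.5525,.260,.152,1.8)
f=p['frame'][:,:,::-1];cv2.imwrite('pics/c4.png',cv2.resize(f[130:290,360:520],None,fx=3.7,fy=3.7,interpolation=cv2.INTER_CUBIC))"
```

```text
reject_slot 0.81 [0.5479 0.2594 0.062 ]
reject 0.57 [0.5543 0.2593 0.    ]
reject_slot 0.66 [0.5569 0.2553 0.062 ]
reject 0.97 [0.5516 0.2553 0.    ]
t 34.15 d [ 0.9 -0.7 38.1] w [ 0.     0.    -0.002] F [ 0.05 -0.41 -3.68] gap 0.021
```

View pics/c4.png

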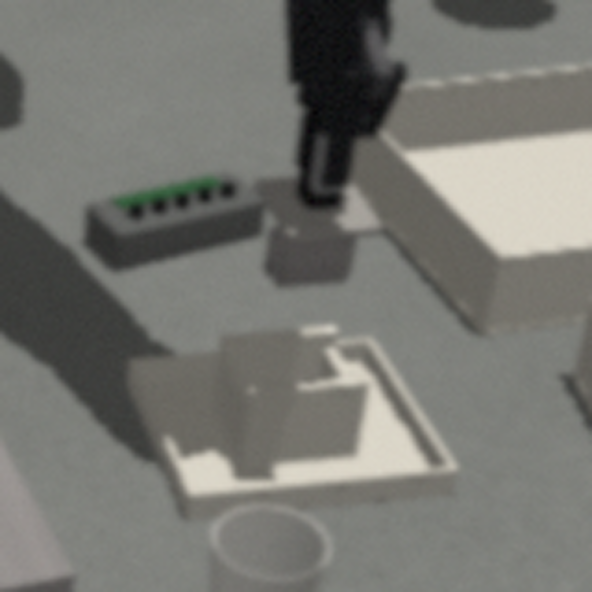

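The roller hangs above the reject pocket, aligned with it. Lowering.

apply_moves(deltas="0 0 15 0 0 0 1;0 0 35 0 0 0 1;0 0 45 0 0 0 1;0 0 52 0 0 0 1;0 0 60 0 0 0 1;0 0 60 0 0 0 1")

```text
time_s: 34.9
tcp_pos: [0.5525, 0.26, 0.1299]
tcp_rot: [[-0.031, 1.0, -0.0], [1.0, 0.031, -0.0], [-0.0, -0.0, -1.0]]
wrist_force: [-1.1, 0.7, -3.7]
finger_gap: 0.0212
grip_force: 71.0
```

```bash
python3 -c "
from h import *
go(.5525,.259,.083,1.8)"
```

```text
t 34.9 d [-1.  -0.  46.9] w [-0.  0. -0.] F [-1.06  0.68 -3.75] gap 0.0212
```

apply_moves(deltas="0 0 8 0 0 0 1;0 0 16 0 0 0 1;-0.5 0 24 0 0 0 1;-1 0 31 0 0 0 1;-1 0 37 0 0 0 1;-1 0 41 0 0 0 1;-1 0 41 0 0 0 1")

```text
time_s: 35.78
tcp_pos: [0.5527, 0.2591, 0.0891]
tcp_rot: [[-0.031, 1.0, -0.0], [1.0, 0.031, -0.0], [-0.0, -0.0, -1.0]]
wrist_force: [0.8, -0.2, -3.9]
finger_gap: 0.0211
grip_force: 71.2
```

apply_moves(deltas="0 0 2 0 0 0 1;0 0 4 0 0 0 1;0 0 5 0 0 0 1;0 0 5 0 0 0 1")

```text
time_s: 36.28
tcp_pos: [0.5529, 0.2592, 0.0844]
tcp_rot: [[-0.031, 1.0, 0.0], [1.0, 0.031, 0.0], [0.0, 0.0, -1.0]]
wrist_force: [-0.1, 0.3, -3.2]
finger_gap: 0.0212
grip_force: 71.2
```

apply_moves(deltas="0 0 0.8 0 0 0 1;0 0 1.5 0 0 0 1;0 0 1.5 0 0 0 1")

```text
time_s: 36.65
tcp_pos: [0.553, 0.2592, 0.0831]
tcp_rot: [[-0.031, 1.0, 0.001], [1.0, 0.031, 0.0], [0.0, 0.001, -1.0]]
wrist_force: [-0.5, -0.2, -3.0]
finger_gap: 0.0214
grip_force: 71.5
```

apply_moves(deltas="0 0 1 0 0 0 1;0 0 1 0 0 0 1")

```text
time_s: 36.9
tcp_pos: [0.5531, 0.2593, 0.083]
tcp_rot: [[-0.031, 1.0, 0.001], [1.0, 0.031, 0.0], [0.0, 0.001, -1.0]]
wrist_force: [-3.1, -1.1, 5.8]
finger_gap: 0.0211
grip_force: 72.3
```

Seated. Release, retreat and check.

apply_moves(deltas="0 0 -0.8 0 0 0 0.4;0 0 -0.8 0 0 0 0;0 0 -0.8 0 0 0 0;0 0 -30 0 0 0 0;0 0 -75 0 0 0 0;0 0 -120 0 0 0 0;60 -40 -130 0 0 0 0;110 -80 -130 0 0 0 0")

```text
time_s: 37.9
tcp_pos: [0.478, 0.359, 0.2136]
tcp_rot: [[-0.029, 1.0, 0.004], [1.0, 0.029, 0.003], [0.003, 0.004, -1.0]]
wrist_force: [0.1, 2.1, 0.1]
finger_gap: 0.0851
grip_force: 0.0
```

```bash
python3 -c "
from h import *
p=env.get_image('scene');go(.5525,.259,.083,1.8)
f=p['frame'][:,:,::-1];cv2.imwrite('pics/c5.png',cv2.resize(f[180:360,150:500],None,fx=2.25,fy=2.25,interpolation=cv2.INTER_CUBIC))"
```

```text
t 37.95 d [-108.6   77.3  129.1] w [-0.002 -0.006  0.005] F [-4.09  2.91 -0.12] gap 0.0853
```

View pics/c5.png

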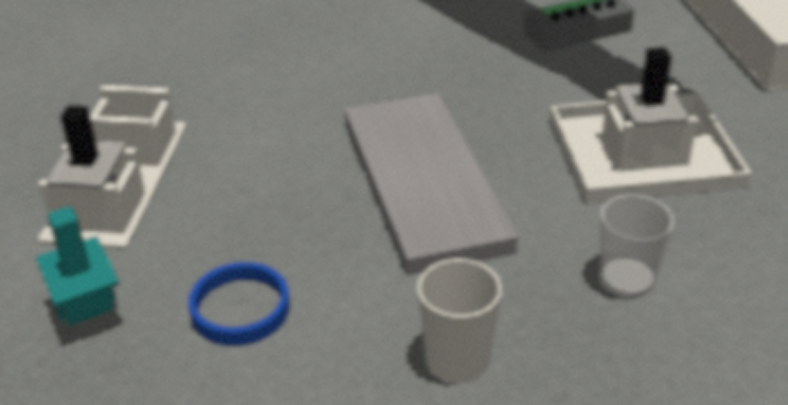

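The true roller is back in the rack (crop about (80,160)), and the one that rocks is upright in the reject pocket (655,110). The cup, the tape and the turquoise look-alike have not moved. Handing in.

```bash
python3 -c "
from rig import env
print(env.job_done())"
```

```text
the job is handed in; nothing more can be done
None
```

Job handed in: both rollers were rolled about 160 mm one way at roughly 5–9 N without lifting; the true one is back in its rack pocket, the one that rocks is upright in the reject pocket, and the cup and tape were not touched.

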